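# Sort the suspension hardware into its trays

### The arm

A 6-joint arm with a two-finger parallel gripper is mounted at the origin on the work surface. World frame = base frame: x ahead of the robot, y to its left, z up, the work surface at z = 0. Lengths are in mm, angles in rad, forces in N, time in s.
With the tool pointing down it reaches from about 150 to 775 mm from the base axis. Payload 6.1 kg.
Tool frame: the origin (TCP) lies between the finger pads; the fingertips stand 11 mm ahead of it and the grasp point (between the pads) lies 8 mm behind it; z points along the fingers, y is the line along which they close (so a half turn about z gives the same grasp; the last joint's range is limited). The gripper opens to 85 mm and grips with 20 to 120 N. Pads are 22 mm wide; open, the fingers measure 114 mm over their backs; the gripper's body (76 mm by 85 mm) begins 54 mm behind the grasp point. The pads swing forward as they close: fully open they stand 13 mm farther back than shut.
Start: joints at [-1.2, 0.126, -0.04, 1.405, 0, 1.571], TCP at [190.232, -489.306, 242.295] pointing down, gripper open.
Joint ranges: [-2.72, 2.72], [-0.95, 1.95], [-1.27, 1.35], [-1.78, 2.02], [-1.46, 1.47], [-3.14, 3.14]. Speed limits (rad/s): [2.39, 2.39, 3.01, 3.14, 3.14, 3.14].

### API

Orientations are given as a unit quaternion [w, x, y, z].
In Python, from plant import manip gives the robot as it stands.
- The arm moves only by the tool step_arm, never from a script. Its argument "commands" is a list that holds one entry, the list of rows, each a list of 7 numbers: the shift along the tool's x, y, z each as a share of 0.5 m, from -1 to 1, then the turn, a rotation vector about the tool's x, y, z each as a share of 180 degrees, from -1 to 1, then the opening, from 0 (shut) to 1 (fully open). In form: [[[dx, dy, dz, rx, ry, rz, fingers], ...]]. A call has 1 to 5 rows; each row is the pose to reach, as a shift and turn from the pose commanded when the call began, along the tool's axes at that moment, turning the shorter way round; what a row does not reach only later rows make up. A row lasts 1/10 s, in which the tool goes at most 50 mm and 8.59 degrees, less where a joint would pass 70% of its speed; a pose out of reach is approached as far as the arm can. A call with a number of a shift or a turn outside -1 to 1 is refused whole. A call with a gripper value outside its range is refused whole. The fingers move at their own pace and stop on an object; "squeeze" is the grip in N (left out, the last holds). Time passes only in rows, so rows that repeat a pose let the fingers close. It gives the time, the measured TCP pose, the force, the opening and the grip force at its end, in the units of the state.
- manip.get_state(): the state, without advancing time (a new reading comes with each control period).
- manip.snapshot(name): name is "side" or "top"; returns the picture (400x640x3 uint8, red, green, blue); there is no depth.
- manip.camera_info(name): a dict with "mtx" (3x3 intrinsics, pixels), "rvec" (rotation vector, rad) and "tvec" (3), from world to camera coordinates, as OpenCV has them. Camera axes: x right, y down, z forward; pixel columns grow to the right and rows downward; lengths in mm; the calibration is good to about 2 mm. A picture is of the moment at which its call begins. camera_info takes no time and is no camera call.
- manip.sign_off(): hands the job in; it is judged then, once.
Trained networks look in the newest picture that a camera, given by its name, has taken for a name from the list of things; names that differ only in an ending like _2 or _b are one class to them, and where a whole thing is asked for, a point or a joint stands for the part that bears it (a point fixed in the world has none). Each returns a list of dicts, best first, with "confidence" (0 to 1); they miss things now and then, are a little off and sometimes report something else, mostly with a low value. They report only what shows in the picture. A call takes as long as a camera call.
- manip.boxes_of(camera, thing): "point" ([row, column] as shares, 0 to 1, of the picture: columns of its width, rows of its height, amid what is visible of it).
- manip.silhouettes(camera, thing): "pixels" (400x640 bool, what is visible of it) and "point" ([row, column] as shares, 0 to 1, of the picture: columns of its width, rows of its height, amid what is visible of it).
The state is a dict: "t": time; "joint_pos": joint angles; "qd": joint speeds; "joint_torque": joint torques, N m; "tcp_pos": TCP position; "ee_rot": TCP orientation; "wrist_force": force on the tool from outside, world axes, zero at the start; "moment": the same for the moment, N m; "opening": finger opening in mm; "gripper_force": force on a finger pad.
Only numpy, scipy, OpenCV 4.12 (cv2) and the standard library are available. Lean on these libraries where they do the work, as an engineer would, in place of code of your own. Each camera call takes 0.05 s, during which the arm holds its last target. There are 200 camera calls.

### The job

Sort the loose hardware on the garage bench into the three trays: lay both bolts lengthwise in the oblong tray, flat on its floor and not one on top of the other; stand both wheel nuts on their flanges in the round dish; and lay the bearing flat in the square tray. Leave the spanner and the grease tin where they are.

Things in the scene. Friction and masses are not known exactly. Their poses are not given: they have to be found in the camera images.
- bolt_a: One of two alike steel bolts, lying: 88 mm long, round shank 14 mm thick, hexagon head (22 mm across flats, 10 mm long) at the -x end, a darker nut of the same 22 mm (12 mm long) near the +x end; lies level on both, its axis 11 mm up. 60 mm of bare shank between them to grip across. Origin: on the axis at mid-length; x along the bolt. About 0.13 kg.
- bolt_b: The other of two alike steel bolts, lying: 88 mm long, round shank 14 mm thick, hexagon head (22 mm across flats, 10 mm long) at the -x end, a darker nut of the same 22 mm (12 mm long) near the +x end; lies level on both, its axis 11 mm up. 60 mm of bare shank between them to grip across. Origin: on the axis at mid-length; x along the bolt. About 0.13 kg.
- nut_a: One of two alike steel wheel nuts, standing on its flange, domed end up: 33 mm tall; flange 30 mm across, 5 mm thick; hexagon body 22 mm across flats (25 mm corners) from 5 to 24 mm height. Origin: centre of the flange's underside; z up through the dome; one pair of flats faces +y and -y. About 0.07 kg.
- nut_b: The other of two alike steel wheel nuts, standing on its flange, domed end up: 33 mm tall; flange 30 mm across, 5 mm thick; hexagon body 22 mm across flats (25 mm corners) from 5 to 24 mm height. Origin: centre of the flange's underside; z up through the dome; one pair of flats faces +y and -y. About 0.07 kg.
- bearing: A steel ball bearing (thick flat ring with a dark seal), lying flat: 52 mm outer diameter, 25 mm bore, 15 mm high. Origin: centre of its underside, z up. About 0.13 kg.
- bolt_tray: The oblong grey metal tray, fixed to the bench: outside 130 mm along its x by 190 mm along its y (its length), walls 3 mm thick and 20 mm high, flat floor 3 mm thick. Inside 124 x 184 mm. Origin: centre of the underside, at bench height.
- nut_dish: The round steel dish, fixed to the bench: 136 mm outer diameter, upright rim 3 mm thick and 20 mm high, flat floor 3 mm thick. Origin: centre of the underside, at bench height.
- bearing_tray: The square black plastic tray, fixed to the bench: outside 130 x 130 mm along its x and y, walls 4 mm thick and 20 mm high, flat floor 4 mm thick. Inside 122 x 122 mm. Origin: centre of the underside, at bench height.
- spanner: Bystander: a steel combination spanner lying on the bench, about 190 mm long along its x, 33 mm wide, 10 mm thick. Origin: middle of its underside. Leave it alone.
- grease_tin: Bystander: a closed round grey tin with a white lid, 70 mm diameter, 65 mm high, beyond the trays. Origin: centre of its underside. Leave it alone.

How it is judged (in metres and radians):
At the end, for the whole second after the job is handed in: Bolts flat on the oblong tray's floor, centres within 53 mm across and 52 mm along of its centre, within 20 degrees of its length; nuts upright on the dish floor within 52 mm of its centre; bearing flat (either face up) on the square tray's floor, within 37 mm of its centre each way; all at rest (x of bolt_a in the frame of bolt_tray between -0.053 and 0.053 m and y of bolt_a in the frame of bolt_tray between -0.052 and 0.052 m and z of bolt_a in the frame of bolt_tray between 0.009 and 0.018 m and angle between bolt_a's own x axis and vertical between 1.47 and 1.67 rad and angle between the x axis of each of bolt_a, bolt_b and the y axis of bolt_tray, either way round below 0.35 rad and x of bolt_b in the frame of bolt_tray between -0.053 and 0.053 m and y of bolt_b in the frame of bolt_tray between -0.052 and 0.052 m and z of bolt_b in the frame of bolt_tray between 0.009 and 0.018 m and angle between bolt_b's own x axis and vertical between 1.47 and 1.67 rad and horizontal distance between each of nut_a, nut_b and nut_dish below 0.052 m and z of nut_a in the frame of nut_dish between -0.001 and 0.007 m and angle between each of nut_a, nut_b's own z axis and vertical below 0.15 rad and z of nut_b in the frame of nut_dish between -0.001 and 0.007 m and x of bearing in the frame of bearing_tray between -0.037 and 0.037 m and y of bearing in the frame of bearing_tray between -0.037 and 0.037 m and ((z of bearing in the frame of bearing_tray between 0 and 0.008 m and angle between bearing's own z axis and vertical below 0.12 rad) or (z of bearing in the frame of bearing_tray between 0.015 and 0.023 m and angle between bearing's own z axis and vertical above 3.02 rad)) and linear speed of each of bolt_a, bolt_b, nut_a, nut_b, bearing below 0.02 m/s and angular speed of each of bolt_a, bolt_b, nut_a, nut_b, bearing below 0.3 rad/s); the robot touches nothing.
It fails at once if The spanner was moved more than 20 mm (distance of spanner from where it was at the start of the episode above 0.02 m).
It fails at once if The grease tin was moved more than 20 mm (distance of grease_tin from where it was at the start of the episode above 0.02 m).
It also fails if it takes over 102 s, if anything falls off the work surface, if the arm or the gripper's body presses on something with over 40 N, if the wrist force passes 120 N, or if a joint passes its speed limit or range.

## Working session

There is one attempt and no reset: what is moved stays moved. The work goes in short steps, Python scripts to look and compute and a tool call to move; the robot and the scene stay as the last step left them, time stands still between calls to the robot, and variables do not carry over. Pictures are saved under pics/ and viewed, at most 14 in all, crops included, and the job is handed in when it is done.

Besides the shell and the picture viewer there is one more tool, called after "Emit:" as name(argument=value, ...), one argument or row to a line, values as JSON. step_arm: Moves the arm, as the interface text tells. Its arguments: {"type":"object","properties":{"commands":{"type":"array"},"squeeze":{"type":"number"}},"required":["commands"]}

```bash
mkdir -p pics; cat > h.py <<'E'
import numpy as np, cv2
from plant import manip
def cam(n):
    c=manip.camera_info(n); return np.array(c["mtx"],float),np.array(c["rvec"],float),np.array(c["tvec"],float).ravel()
def back(n,uv,z):
    K,r,t=cam(n); R=cv2.Rodrigues(r)[0]
    d=R.T@np.linalg.solve(K,[uv[0],uv[1],1.]); o=-R.T@t
    return o+d*(z-o[2])/d[2]
def proj(n,p):
    K,r,t=cam(n); return cv2.projectPoints(np.array(p,float).reshape(-1,1,3),r,t,K,None)[0].reshape(-1,2)
E
python3 - <<'E'
from h import *
for n in("top","side"):
    im=manip.snapshot(n); cv2.imwrite(f"pics/{n}0.png",im[:,:,::-1])
    K,r,t=cam(n); print(n,-cv2.Rodrigues(r)[0].T@t,K[0,0])
H={"bolt_a":11,"nut_a":14,"bearing":8,"bolt_tray":10,"nut_dish":10,"bearing_tray":10,"spanner":5,"grease_tin":33}
for k,z in H.items():
    for d in manip.silhouettes("top",k)[:4]:
        if d["confidence"]<.3: continue
        m=d["pixels"]; v,u=np.nonzero(m)
        (c,s,a)=cv2.minAreaRect(np.float32(np.c_[u,v]))
        print(k,round(d["confidence"],2),len(u),np.round([u.mean(),v.mean()]),np.round(back("top",(u.mean(),v.mean()),z)),"rect",np.round(back("top",c,z)),np.round(s),round(a))
s=manip.get_state();print(s)
E
```

```text
top [ 373.38006757  -93.56773217 1336.78397448] 470.94318939493525
side [335.05213927 626.43891624 764.65833331] 362.04148107394315
bolt_a 0.77 217 [385. 271.] [ 382. -328.   11.] rect [ 382. -330.   11.] [33.  9.] 35
bolt_a 0.59 180 [213. 249.] [434. 154.  11.] rect [429. 155.  11.] [31.  9.] 81
nut_a 0.65 78 [163. 274.] [363. 289.  14.] rect [363. 289.  14.] [9. 9.] 45
bearing 0.56 271 [321. 260.] [ 411. -149.    8.] rect [ 410. -149.    8.] [18. 17.] 90
bolt_tray 0.82 2954 [374. 189.] [ 616. -297.   10.] rect [ 616. -297.   10.] [67. 45.] 1
nut_dish 0.8 1821 [263. 200.] [576.  21.  10.] rect [575.  22.  10.] [47. 47.] 90
bearing_tray 0.83 2182 [177. 186.] [612. 265.  10.] rect [611. 266.  10.] [46. 48.] 87
spanner 0.64 399 [466. 253.] [ 438. -559.    5.] rect [ 451. -560.    5.] [67. 13.] 82
grease_tin 0.71 552 [220. 132.] [766. 147.  33.] rect [766. 148.  33.] [29. 23.] 63
{'t': 0.5, 'joint_pos': array([-1.19998382e+00,  1.25806973e-01, -3.96534449e-02,  1.40536791e+00,
       -4.52842371e-05,  1.57075741e+00]), 'qd': array([-1.88275982e-03, -3.71472844e-05,  4.18776623e-04,  6.02910101e-04,
       -3.94457018e-04, -1.68050189e-03]), 'joint_torque': array([ 3.65130283e-03, -4.35295308e+01,  3.52820671e+01,  2.20871596e-03,
        1.76744161e-04, -4.26199023e-06]), 'tcp_pos': array([ 190.22494252, -489.29951436,  242.26636961]), 'ee_rot': array([-1.15528697e-05,  9.82857853e-01,  1.84364963e-01, -2.52034820e-05]), 'wrist_force': array([-0.08622808,  0.21013705,  0.12174428]), 'moment': array([-0.00889056,  0.04161565, -0.03490735]), 'gripper_force': 0.0, 'opening': 85.3147073042292}
```

```bash
python3 - <<'E'
import cv2
t=cv2.imread("pics/top0.png"); 
cv2.imwrite("pics/tc.png",cv2.resize(t[210:330,130:430],None,fx=2.66,fy=2.66,interpolation=cv2.INTER_CUBIC))
E
```

```text
(no output)
```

View pics/top0.png

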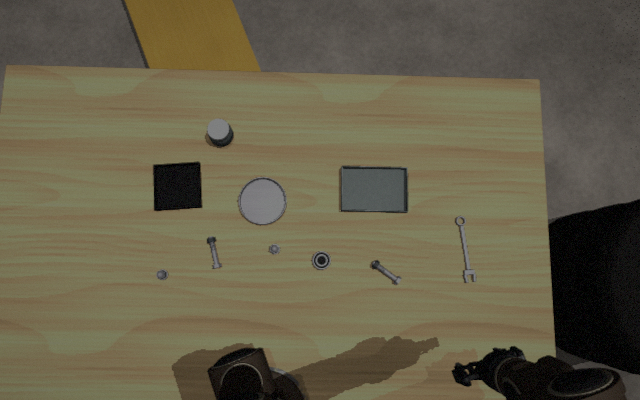

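View pics/tc.png

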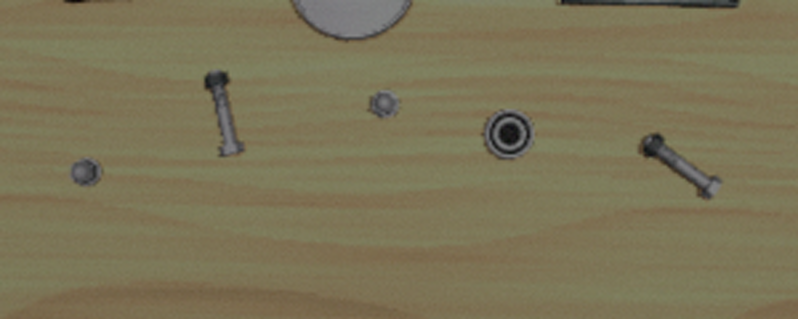

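View pics/side0.png

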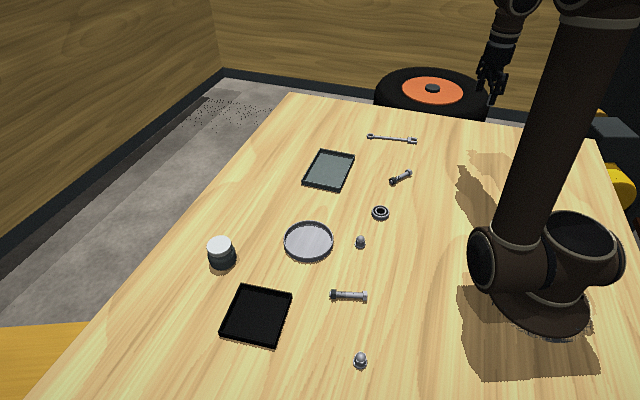

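```bash
python3 - <<'E'
from h import *
f=lambda x,y:((x+.5)/2.66-.5+130,(y+.5)/2.66-.5+210)
for n,x,y,z in [("b2nut",216,72,11),("b2head",231,156,11),("b1nut",648,138,11),("b1head",714,193,11),("nutL",86,172,15),("nutR",384,104,15),("bear",509,134,8)]:
    print(n,np.round(back("top",f(x,y),z),1))
manip.snapshot("side"); manip.snapshot("top")
for c in("side","top"):
  for k,z in {"bolt_a":11,"nut_a":14,"bearing":8,"bolt_tray":10,"nut_dish":10,"bearing_tray":10}.items():
    for d in manip.silhouettes(c,k)[:4]:
        if d["confidence"]<.3: continue
        v,u=np.nonzero(d["pixels"])
        P=np.array([back(c,q,z)[:2] for q in zip(u,v)],np.float32)
        r=cv2.minAreaRect(P)
        print(c,k,round(d["confidence"],2),len(u),P.mean(0).round(),"rect",np.round(r[0]),np.round(r[1]),round(r[2]))
E
```

```text
b2nut [468.4 162.2  11. ]
b2head [381.3 142.   11. ]
b1nut [ 408.7 -294.    11. ]
b1head [ 353.  -363.3   11. ]
nutL [361.9 289.8  15. ]
nutR [438.4 -15.7  15. ]
bear [ 410.  -147.7    8. ]
side bolt_a 0.65 148 [ 381. -327.] rect [ 380. -329.] [109.  31.] 56
side bolt_a 0.5 241 [426. 153.] rect [426. 153.] [86. 20.] 14
side nut_a 0.53 166 [361. 295.] rect [361. 294.] [25. 31.] 15
side bearing 0.51 199 [ 409. -147.] rect [ 409. -148.] [48. 59.] 18
side bolt_tray 0.92 1549 [ 614. -290.] rect [ 614. -298.] [139. 214.] 0Traceback (most recent call last):
  File "<stdin>", line 11, in <module>
  File "h.py", line 6, in back
    K,r,t=cam(n); R=cv2.Rodrigues(r)[0]
          ~~~^^^
  File "h.py", line 4, in cam
    c=manip.camera_info(n); return np.array(c["mtx"],float),np.array(c["rvec"],float),np.array(c["tvec"],float).ravel()
ValueError: time passes only in moves, steps and waits
```

```bash
cat >> h.py <<'E'
def plan(*wps):
    """wps: (x,y,z,psi_deg); prints the row [dx dy dz rz] for each from the previous"""
    s=manip.get_state(); q=s["ee_rot"]; psi=2*np.degrees(np.arctan2(q[2],q[1])); p=s["tcp_pos"]
    print("t",round(s["t"],2),"p",p.round(1),"psi",round((psi+180)%360-180,1),"op",round(s["opening"],1),"F",s["wrist_force"].round(1),"g",round(s["gripper_force"],1))
    for w in wps:
        d=np.array(w[:3])-p; a=np.radians(psi); c,si=np.cos(a),np.sin(a)
        r=np.array([c*d[0]+si*d[1], si*d[0]-c*d[1], -d[2]])/500
        dp=(w[3]-psi+180)%360-180
        print(w,r.round(4),"rz",round(-dp/180,4),"mm",round(np.linalg.norm(d)))
        p=np.array(w[:3],float); psi=w[3]
E
python3 -c "
from h import *
plan((285,-409,150,36),(381,-329,80,52),(381,-329,13,52))"
```

```text
t 0.8 p [ 190.2 -489.3  242.3] psi 21.2 op 85.6 F [-0.2  0.4  0.6] g 0.0
(285, -409, 150, 36) [ 0.2348 -0.081   0.1846] rz -0.082 mm 155
(381, -329, 80, 52) [ 0.2494 -0.0166  0.14  ] rz -0.0889 mm 143
(381, -329, 13, 52) [0.    0.    0.134] rz 0.0 mm 67
```

Emit:
step_arm(
  commands=[
    [[0.2348,-0.081,0.1846,0,0,-0.082,0.5],[0.2348,-0.081,0.1846,0,0,-0.082,0.5],[0.2348,-0.081,0.1846,0,0,-0.082,0.5],[0.2348,-0.081,0.1846,0,0,-0.082,0.5],[0.2348,-0.081,0.1846,0,0,-0.082,0.5]],
  ],
  squeeze=50,
)

```text
t: 1.3
tcp_pos: [285.3, -407.9, 149.3]
ee_rot: [-0.001, 0.951, 0.31, -0.0]
wrist_force: [-0.5, -0.0, 0.7]
opening: 42.3
gripper_force: 0.0
```

Emit:
step_arm(
  commands=[
    [[0.2494,-0.0166,0.14,0,0,-0.0889,0.5],[0.2494,-0.0166,0.14,0,0,-0.0889,0.5],[0.2494,-0.0166,0.14,0,0,-0.0889,0.5],[0.2494,-0.0166,0.14,0,0,-0.0889,0.5],[0.2494,-0.0166,0.14,0,0,-0.0889,0.5]],
  ],
)

```text
t: 1.8
tcp_pos: [381.3, -329.8, 80.7]
ee_rot: [0.0, 0.899, 0.439, -0.0]
wrist_force: [-0.5, -0.5, -0.1]
opening: 42.8
gripper_force: 0.0
```

```bash
python3 -c "
from h import *
im=manip.snapshot('side'); x,y=map(int,proj('side',[[381,-329,40]])[0]); cv2.imwrite('pics/s1.png',cv2.resize(im[max(0,y-60):y+60,x-70:x+70,::-1],None,fx=4,fy=4))
plan((381,-329,80,52),(381,-329,13,52))"
```

```text
t 1.85 p [ 381.1 -330.4   81.3] psi 52.0 op 42.9 F [ 0.5 -0.1  0.4] g 0.0
(381, -329, 80, 52) [ 0.0021 -0.002   0.0025] rz -0.0002 mm 2
(381, -329, 13, 52) [0.    0.    0.134] rz 0.0 mm 67
```

View pics/s1.png

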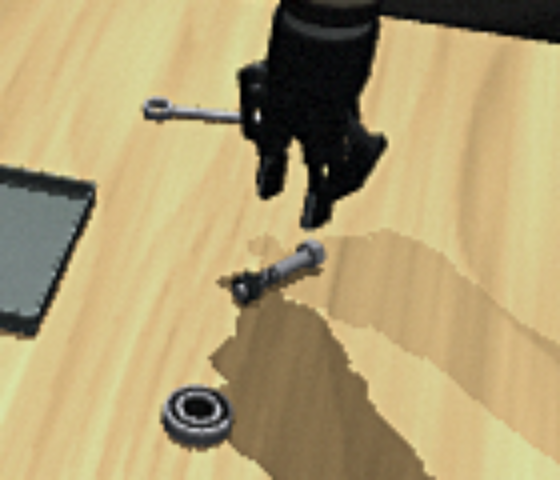

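The gripper hangs over bolt 1 (crop about (280,270)), with the fingers (270,190)/(315,220) on either side of the shank. Descending.

Emit:
step_arm(
  commands=[
    [[0,0,0.06,0,0,0,0.5],[0,0,0.1,0,0,0,0.5],[0,0,0.12,0,0,0,0.5],[0,0,0.134,0,0,0,0.5],[0,0,0.134,0,0,0,0.5]],
  ],
)

```text
t: 2.35
tcp_pos: [380.6, -329.7, 13.2]
ee_rot: [0.0, 0.899, 0.438, -0.0]
wrist_force: [-0.8, 1.0, 0.3]
opening: 42.9
gripper_force: 0.0
```

Emit:
step_arm(
  commands=[
    [[0,0,0,0,0,0,0],[0,0,0,0,0,0,0],[0,0,0,0,0,0,0],[0,0,0,0,0,0,0],[0,0,0,0,0,0,0]],
  ],
)

```text
t: 2.85
tcp_pos: [381.5, -329.6, 14.2]
ee_rot: [0.001, 0.899, 0.439, 0.0]
wrist_force: [-1.8, 0.7, 5.7]
opening: 12.0
gripper_force: 48.6
```

Emit:
step_arm(
  commands=[
    [[0,0,0,0,0,0,0],[0,0,-0.03,0,0,0,0],[0,0,-0.08,0,0,0,0],[0,0,-0.16,0,0,0,0],[0,0,-0.16,0,0,0,0]],
  ],
)

```text
t: 3.35
tcp_pos: [383.3, -330.8, 98.0]
ee_rot: [0.004, 0.899, 0.439, 0.002]
wrist_force: [0.1, -1.4, -2.2]
opening: 11.7
gripper_force: 48.9
```

```bash
python3 -c "
from h import *
plan((381,-329,93,52),(500,-312,85,70),(643,-297,80,90),(643,-297,17,90))"
```

```text
t 3.35 p [ 383.3 -330.8   98. ] psi 52.0 op 11.7 F [ 0.1 -1.4 -2.2] g 48.9
(381, -329, 93, 52) [-0.     -0.0059  0.0099] rz 0.0001 mm 6
(500, -312, 85, 70) [0.1733 0.1666 0.016 ] rz -0.1 mm 120
(643, -297, 80, 90) [0.126  0.2585 0.01  ] rz -0.1111 mm 144
(643, -297, 17, 90) [0.    0.    0.126] rz 0.0 mm 63
```

Emit:
step_arm(
  commands=[
    [[0.1733,0.1666,0.016,0,0,-0.1,0],[0.1733,0.1666,0.016,0,0,-0.1,0],[0.1733,0.1666,0.016,0,0,-0.1,0],[0.1733,0.1666,0.016,0,0,-0.1,0],[0.1733,0.1666,0.016,0,0,-0.1,0]],
  ],
)

```text
t: 3.85
tcp_pos: [499.5, -311.4, 83.9]
ee_rot: [-0.001, 0.819, 0.574, -0.001]
wrist_force: [-0.4, 1.0, -1.7]
opening: 11.7
gripper_force: 49.0
```

Emit:
step_arm(
  commands=[
    [[0.126,0.2585,0.01,0,0,-0.1111,0],[0.126,0.2585,0.01,0,0,-0.1111,0],[0.126,0.2585,0.01,0,0,-0.1111,0],[0.126,0.2585,0.01,0,0,-0.1111,0],[0.126,0.2585,0.01,0,0,-0.1111,0]],
  ],
)

```text
t: 4.35
tcp_pos: [642.1, -297.0, 78.8]
ee_rot: [-0.001, 0.707, 0.707, -0.001]
wrist_force: [-0.0, -0.4, -1.5]
opening: 11.9
gripper_force: 49.3
```

```bash
python3 -c "
from h import *
im=manip.snapshot('side'); x,y=map(int,proj('side',[[630,-297,40]])[0]); cv2.imwrite('pics/s2.png',cv2.resize(im[max(0,y-60):y+60,x-70:x+70,::-1],None,fx=4,fy=4))
plan((643,-297,80,90),(643,-297,17,90))"
```

```text
t 4.4 p [ 641.4 -297.2   79.4] psi 89.9 op 11.6 F [-0.1 -0.1 -0.7] g 49.3
(643, -297, 80, 90) [ 0.0004  0.0032 -0.0012] rz -0.0004 mm 2
(643, -297, 17, 90) [0.    0.    0.126] rz 0.0 mm 63
```

View pics/s2.png

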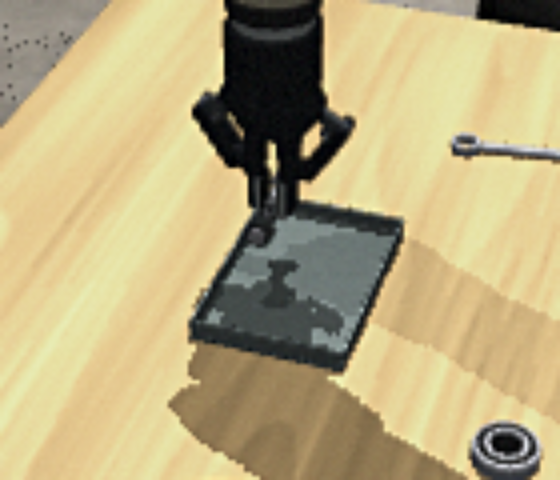

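The bolt hangs in the fingers at crop (260,230), lying along the tray's length on its far half. Lowering and releasing.

Emit:
step_arm(
  commands=[
    [[0,0,0.06,0,0,0,0],[0,0,0.1,0,0,0,0],[0,0,0.116,0,0,0,0],[0,0,0.126,0,0,0,0],[0,0,0.126,0,0,0,0]],
  ],
)

```text
t: 4.9
tcp_pos: [642.2, -297.5, 18.1]
ee_rot: [0.0, 0.707, 0.707, 0.0]
wrist_force: [-0.3, -0.1, -1.4]
opening: 12.2
gripper_force: 49.4
```

Emit:
step_arm(
  commands=[
    [[0,0,0,0,0,0,0],[0,0,0,0,0,0,0.35],[0,0,0,0,0,0,0.35],[0,0,0,0,0,0,0.35],[0,0,-0.03,0,0,0,0.35]],
  ],
)

```text
t: 5.4
tcp_pos: [641.7, -296.4, 30.3]
ee_rot: [-0.002, 0.707, 0.707, -0.001]
wrist_force: [-0.9, 0.2, -0.1]
opening: 30.0
gripper_force: 0.0
```

Emit:
step_arm(
  commands=[
    [[0,0,-0.05,0,0,0,0.35],[0,0,-0.14,0,0,0,0.5],[0,0,-0.14,0,0,0,0.5]],
  ],
)

```text
t: 5.7
tcp_pos: [646.1, -298.3, 110.5]
ee_rot: [0.005, 0.707, 0.707, 0.002]
wrist_force: [1.2, -0.8, 1.2]
opening: 42.4
gripper_force: 0.0
```

```bash
python3 -c "
from h import *
plan((643,-297,102,90),(535,-72,102,52),(426,153,80,13.5),(426,153,13,13.5))"
```

```text
t 5.7 p [ 646.1 -298.3  110.5] psi 90.0 op 42.4 F [ 1.2 -0.8  1.2] g 0.0
(643, -297, 102, 90) [ 0.0026 -0.0062  0.0171] rz 0.0001 mm 9
(535, -72, 102, 52) [ 0.45  -0.216 -0.   ] rz 0.2111 mm 250
(426, 153, 80, 13.5) [ 0.2204 -0.4488  0.044 ] rz 0.2139 mm 251
(426, 153, 13, 13.5) [0.    0.    0.134] rz -0.0 mm 67
```

Emit:
step_arm(
  commands=[
    [[0.45,-0.216,0,0,0,0.2111,0.5],[0.45,-0.216,0,0,0,0.2111,0.5],[0.45,-0.216,0,0,0,0.2111,0.5],[0.45,-0.216,0,0,0,0.2111,0.5],[0.45,-0.216,0,0,0,0.2111,0.5]],
  ],
)

```text
t: 6.2
tcp_pos: [534.2, -70.4, 103.1]
ee_rot: [0.0, 0.9, 0.436, 0.001]
wrist_force: [1.1, 1.1, 0.6]
opening: 42.6
gripper_force: 0.0
```

Emit:
step_arm(
  commands=[
    [[0.2204,-0.4488,0.044,0,0,0.2139,0.5],[0.2204,-0.4488,0.044,0,0,0.2139,0.5],[0.2204,-0.4488,0.044,0,0,0.2139,0.5],[0.2204,-0.4488,0.044,0,0,0.2139,0.5],[0.2204,-0.4488,0.044,0,0,0.2139,0.5]],
  ],
)

```text
t: 6.7
tcp_pos: [437.9, 121.7, 82.8]
ee_rot: [-0.007, 0.991, 0.131, 0.0]
wrist_force: [-0.0, 1.2, -0.6]
opening: 42.8
gripper_force: 0.0
```

Emit:
step_arm(
  commands=[
    [[0,0,0,0,0,0,0.5],[0,0,0,0,0,0,0.5]],
  ],
)

```text
t: 6.9
tcp_pos: [438.8, 120.0, 82.6]
ee_rot: [-0.007, 0.992, 0.129, -0.0]
wrist_force: [-0.4, -0.6, 0.1]
opening: 42.4
gripper_force: 0.0
```

```bash
python3 -c "
from h import *
im=manip.snapshot('side'); a=im[130:220,280:420]; x,y=map(int,proj('side',[[426,153,30]])[0]); b=im[y-60:y+60,x-70:x+70]; cv2.imwrite('pics/s3.png',cv2.resize(np.vstack([a,b])[:,:,::-1],None,fx=2.8,fy=2.8))
plan((426,153,80,13.5),(426,153,13,13.5))"
```

```text
t 6.95 p [439.3 119.5  82.5] psi 14.8 op 42.4 F [ 0.2 -0.   0.5] g 0.0
(426, 153, 80, 13.5) [-0.0085 -0.0716  0.005 ] rz 0.007 mm 36
(426, 153, 13, 13.5) [0.    0.    0.134] rz -0.0 mm 67
```

View pics/s3.png

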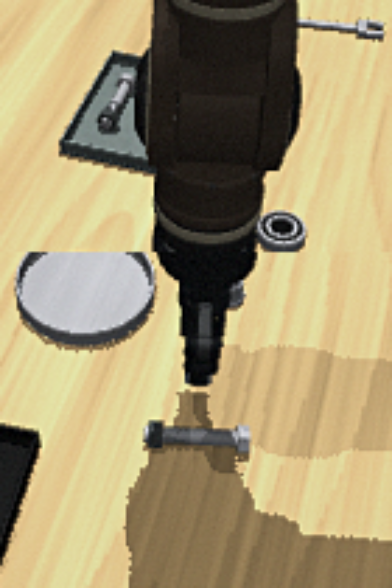

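Bolt 1 lies along the oblong tray (crop (117,100)); the gripper is short of bolt 2 (crop (195,437)) by about 36 mm and is tilted slightly. I'll correct both.

```bash
cat >> h.py <<'E'
from scipy.spatial.transform import Rotation as Ro
def des(psi): a=np.radians(psi)/2; return Ro.from_quat([np.cos(a),np.sin(a),0,0])
def plan(*wps):
    s=manip.get_state(); q=s["ee_rot"]; R=Ro.from_quat([q[1],q[2],q[3],q[0]]); p=s["tcp_pos"]
    print("t",round(s["t"],2),"p",p.round(1),"q",q.round(3),"op",round(s["opening"],1),"F",s["wrist_force"].round(1),"g",round(s["gripper_force"],1))
    for w in wps:
        d=np.array(w[:3])-p; D=des(w[3])
        print(w,(R.inv().apply(d)/500).round(4),"rot",((R.inv()*D).as_rotvec()/np.pi).round(4),"mm",round(np.linalg.norm(d)))
        p=np.array(w[:3],float); R=D
E
python3 -c "
from h import *
plan((426,153,80,13.5),(426,153,13,13.5))"
```

```text
t 6.95 p [439.3 119.5  82.5] q [-0.007  0.992  0.128 -0.   ] op 42.4 F [ 0.2 -0.   0.5] g 0.0
(426, 153, 80, 13.5) [-0.0086 -0.0716  0.006 ] rot [-0.0042 -0.0004  0.007 ] mm 36
(426, 153, 13, 13.5) [0.    0.    0.134] rot [0. 0. 0.] mm 67
```

Emit:
step_arm(
  commands=[
    [[-0.0086,-0.0716,0.006,-0.0042,-0.0004,0.007,0.5],[-0.0086,-0.0716,0.006,-0.0042,-0.0004,0.007,0.5],[-0.0086,-0.0716,0.006,-0.0042,-0.0004,0.007,0.5],[-0.0086,-0.0716,0.006,-0.0042,-0.0004,0.007,0.5]],
  ],
)

```text
t: 7.35
tcp_pos: [432.9, 125.9, 79.1]
ee_rot: [-0.011, 0.991, 0.135, -0.002]
wrist_force: [-0.5, 0.0, 0.1]
opening: 42.9
gripper_force: 0.0
```

```bash
python3 -c "
from h import *
plan((426,153,13,13.5))"
```

```text
t 7.35 p [432.9 125.9  79.1] q [-0.011  0.991  0.135 -0.002] op 42.9 F [-0.5  0.   0.1] g 0.0
(426, 153, 13, 13.5) [ 0.0014 -0.053   0.1334] rot [-0.007   0.0007  0.011 ] mm 72
```

```bash
python3 -c "
from h import *
s=manip.get_state(); print(s['joint_pos'].round(3),s['qd'].round(3),s['joint_torque'].round(2),s['moment'])"
```

```text
[ 0.269  0.043 -0.494  1.035  0.022  3.141] [ 0.004 -0.001  0.003 -0.001 -0.002 -0.   ] [ 3.000e-02 -3.588e+01  3.294e+01  3.000e-02  7.000e-02  0.000e+00] [-0.07619007 -0.00564316 -0.006962  ]
```

Joint 6 is at its limit, so I'll use the half-turned grasp (psi ≈ 193.5°).

Emit:
step_arm(
  commands=[
    [[0,0,0,0,0,-0.225,0.5],[0,0,0,0,0,-0.225,0.5],[0,0,0,0,0,-0.225,0.5],[0,0,0,0,0,-0.225,0.5],[0,0,0,0,0,-0.225,0.5]],
  ],
)

```text
t: 7.85
tcp_pos: [432.9, 126.0, 79.1]
ee_rot: [-0.011, 0.882, 0.472, 0.001]
wrist_force: [0.7, 0.0, -0.6]
opening: 42.7
gripper_force: 0.0
```

Emit:
step_arm(
  commands=[
    [[0,0,0,0,0,-0.225,0.5],[0,0,0,0,0,-0.225,0.5],[0,0,0,0,0,-0.225,0.5],[0,0,0,0,0,-0.225,0.5],[0,0,0,0,0,-0.225,0.5]],
  ],
)

```text
t: 8.35
tcp_pos: [432.9, 126.1, 79.1]
ee_rot: [-0.01, 0.664, 0.748, 0.005]
wrist_force: [0.3, -0.7, -0.5]
opening: 42.3
gripper_force: 0.0
```

Emit:
step_arm(
  commands=[
    [[0,0,0,0,0,-0.225,0.5],[0,0,0,0,0,-0.225,0.5],[0,0,0,0,0,-0.225,0.5],[0,0,0,0,0,-0.225,0.5],[0,0,0,0,0,-0.225,0.5]],
  ],
)

```text
t: 8.85
tcp_pos: [432.9, 126.0, 79.1]
ee_rot: [-0.007, 0.364, 0.931, 0.008]
wrist_force: [-0.0, 0.4, 0.7]
opening: 42.8
gripper_force: 0.0
```

Emit:
step_arm(
  commands=[
    [[0,0,0,0,0,-0.225,0.5],[0,0,0,0,0,-0.225,0.5],[0,0,0,0,0,-0.225,0.5],[0,0,0,0,0,-0.225,0.5],[0,0,0,0,0,-0.225,0.5]],
  ],
)

```text
t: 9.35
tcp_pos: [432.8, 126.1, 79.1]
ee_rot: [-0.004, 0.019, 1.0, 0.01]
wrist_force: [-1.2, 0.3, 0.0]
opening: 42.6
gripper_force: 0.0
```

```bash
python3 -c "
from h import *
plan((426,153,80,193.5),(426,153,13,193.5))"
```

```text
t 9.35 p [432.8 126.1  79.1] q [-0.004  0.019  1.     0.01 ] op 42.6 F [-1.2  0.3  0. ] g 0.0
(426, 153, 80, 193.5) [ 0.0157  0.0533 -0.0005] rot [ 0.0068 -0.0018 -0.0872] mm 28
(426, 153, 13, 193.5) [0.    0.    0.134] rot [0. 0. 0.] mm 67
```

Emit:
step_arm(
  commands=[
    [[0.0157,0.0533,-0.0005,0.0068,-0.0018,-0.0872,0.5],[0.0157,0.0533,-0.0005,0.0068,-0.0018,-0.0872,0.5],[0.0157,0.0533,-0.0005,0.0068,-0.0018,-0.0872,0.5],[0.0157,0.0533,-0.0005,0.0068,-0.0018,-0.0872,0.5]],
  ],
)

```text
t: 9.75
tcp_pos: [426.0, 153.1, 79.9]
ee_rot: [-0.0, -0.114, 0.994, 0.0]
wrist_force: [0.3, -0.1, 0.4]
opening: 42.5
gripper_force: 0.0
```

```bash
python3 -c "
from h import *
plan((426,153,80,193.5),(426,153,13,193.5))"
```

```text
t 9.75 p [426.  153.1  79.9] q [-0.    -0.114  0.994  0.   ] op 42.5 F [ 0.3 -0.1  0.4] g 0.0
(426, 153, 80, 193.5) [ 0.0001 -0.0002 -0.0001] rot [ 0.     -0.0001 -0.0025] mm 0
(426, 153, 13, 193.5) [0.    0.    0.134] rot [0. 0. 0.] mm 67
```

Emit:
step_arm(
  commands=[
    [[0,0,0.06,0,0,0,0.5],[0,0,0.1,0,0,0,0.5],[0,0,0.12,0,0,0,0.5],[0,0,0.134,0,0,0,0.5],[0,0,0.134,0,0,0,0.5]],
  ],
)

```text
t: 10.25
tcp_pos: [425.8, 152.9, 12.6]
ee_rot: [-0.001, -0.115, 0.993, -0.0]
wrist_force: [0.6, -0.0, -0.3]
opening: 43.2
gripper_force: 0.0
```

Emit:
step_arm(
  commands=[
    [[0,0,0,0,0,0,0],[0,0,0,0,0,0,0],[0,0,0,0,0,0,0],[0,0,0,0,0,0,0],[0,0,0,0,0,0,0]],
  ],
)

```text
t: 10.75
tcp_pos: [426.7, 153.5, 14.0]
ee_rot: [0.001, -0.115, 0.993, 0.0]
wrist_force: [-1.2, -0.2, 6.5]
opening: 12.3
gripper_force: 48.7
```

Emit:
step_arm(
  commands=[
    [[0,0,0,0,0,0,0],[0,0,-0.03,0,0,0,0],[0,0,-0.08,0,0,0,0],[0,0,-0.16,0,0,0,0],[0,0,-0.16,0,0,0,0]],
  ],
)

```text
t: 11.25
tcp_pos: [428.7, 154.3, 97.7]
ee_rot: [0.004, -0.115, 0.993, 0.001]
wrist_force: [0.7, 0.3, -0.9]
opening: 11.8
gripper_force: 48.8
```

```bash
python3 -c "
from h import *
plan((426,153,93,193.1),(466,40,93,212),(507,-72,93,231),(548,-185,93,250),(588,-297,80,270),(588,-297,17,270))"
```

```text
t 11.25 p [428.7 154.3  97.7] q [ 0.004 -0.115  0.993  0.001] op 11.8 F [ 0.7  0.3 -0.9] g 48.8
(426, 153, 93, 193.1) [ 0.0059 -0.0013  0.0093] rot [0.0003 0.0024 0.0007] mm 6
(466, 40, 93, 212) [-0.0267 -0.2383  0.    ] rot [ 0.     0.    -0.105] mm 120
(507, -72, 93, 231) [ 0.0492 -0.2334  0.    ] rot [ 0.      0.     -0.1056] mm 119
(548, -185, 93, 250) [ 0.124 -0.206  0.   ] rot [ 0.      0.     -0.1056] mm 120
(588, -297, 80, 270) [ 0.1831 -0.1518  0.026 ] rot [ 0.      0.     -0.1111] mm 120
(588, -297, 17, 270) [0.    0.    0.126] rot [0. 0. 0.] mm 63
```

Emit:
step_arm(
  commands=[
    [[-0.0267,-0.2383,0,0,0,-0.105,0],[-0.0267,-0.2383,0,0,0,-0.105,0],[-0.0267,-0.2383,0,0,0,-0.105,0],[-0.0267,-0.2383,0,0,0,-0.105,0],[-0.0267,-0.2383,0,0,0,-0.105,0]],
  ],
)

```text
t: 11.75
tcp_pos: [466.0, 39.7, 92.4]
ee_rot: [-0.0, -0.275, 0.961, 0.0]
wrist_force: [-0.6, 0.6, -1.5]
opening: 12.0
gripper_force: 49.0
```

Emit:
step_arm(
  commands=[
    [[0.0492,-0.2334,0,0,0,-0.1056,0],[0.0492,-0.2334,0,0,0,-0.1056,0],[0.0492,-0.2334,0,0,0,-0.1056,0],[0.0492,-0.2334,0,0,0,-0.1056,0],[0.0492,-0.2334,0,0,0,-0.1056,0]],
  ],
)

```text
t: 12.25
tcp_pos: [507.1, -70.9, 92.4]
ee_rot: [-0.0, -0.431, 0.902, 0.001]
wrist_force: [0.3, 0.1, -1.6]
opening: 12.0
gripper_force: 49.1
```

Emit:
step_arm(
  commands=[
    [[0.124,-0.206,0,0,0,-0.1056,0],[0.124,-0.206,0,0,0,-0.1056,0],[0.124,-0.206,0,0,0,-0.1056,0],[0.124,-0.206,0,0,0,-0.1056,0],[0.124,-0.206,0,0,0,-0.1056,0]],
  ],
)

```text
t: 12.75
tcp_pos: [548.4, -183.0, 92.5]
ee_rot: [-0.0, -0.575, 0.818, 0.001]
wrist_force: [0.4, 0.3, -0.5]
opening: 11.9
gripper_force: 49.2
```

Emit:
step_arm(
  commands=[
    [[0.1831,-0.1518,0.026,0,0,-0.1111,0],[0.1831,-0.1518,0.026,0,0,-0.1111,0],[0.1831,-0.1518,0.026,0,0,-0.1111,0],[0.1831,-0.1518,0.026,0,0,-0.1111,0],[0.1831,-0.1518,0.026,0,0,-0.1111,0]],
  ],
)

```text
t: 13.25
tcp_pos: [588.7, -294.4, 79.6]
ee_rot: [0.0, 0.708, -0.706, -0.001]
wrist_force: [-1.3, -0.1, -1.4]
opening: 11.6
gripper_force: 49.2
```

```bash
python3 -c "
from h import *
im=manip.snapshot('side'); x,y=map(int,proj('side',[[600,-297,40]])[0]); cv2.imwrite('pics/s4.png',cv2.resize(im[max(0,y-60):y+60,x-70:x+70,::-1],None,fx=4,fy=4))
plan((588,-297,80,270),(588,-297,17,270))"
```

```text
t 13.3 p [ 588.7 -294.1   79.9] q [ 0.     0.708 -0.706 -0.001] op 11.8 F [ 0.4  0.5 -0.5] g 49.2
(588, -297, 80, 270) [ 0.0057  0.0015 -0.0001] rot [0.0003 0.0003 0.0011] mm 3
(588, -297, 17, 270) [0.    0.    0.126] rot [0. 0. 0.] mm 63
```

View pics/s4.png

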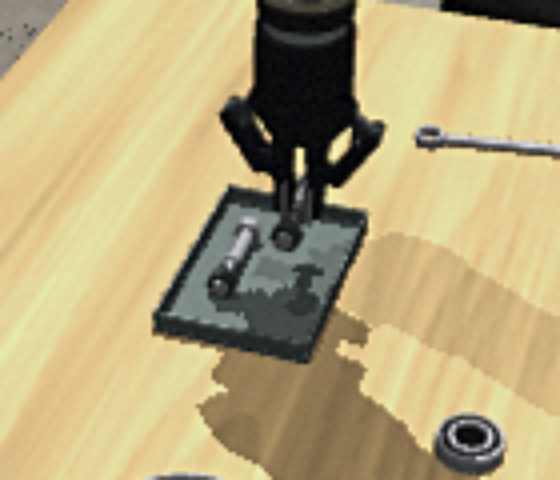

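Bolt 1 lies at crop (235,255); bolt 2 is held parallel at (295,220) with a clear gap on the tray's near half. Lowering.

Emit:
step_arm(
  commands=[
    [[0,0,0.06,0,0,0,0],[0,0,0.1,0,0,0,0],[0,0,0.116,0,0,0,0],[0,0,0.126,0,0,0,0],[0,0,0.126,0,0,0,0]],
  ],
)

```text
t: 13.8
tcp_pos: [589.3, -295.4, 17.8]
ee_rot: [-0.0, 0.708, -0.706, 0.0]
wrist_force: [1.4, 0.3, -0.7]
opening: 12.0
gripper_force: 49.4
```

Emit:
step_arm(
  commands=[
    [[0,0,0,0,0,0,0],[0,0,0,0,0,0,0.35],[0,0,0,0,0,0,0.35],[0,0,0,0,0,0,0.35],[0,0,-0.03,0,0,0,0.35]],
  ],
)

```text
t: 14.3
tcp_pos: [587.7, -295.8, 30.4]
ee_rot: [0.001, 0.708, -0.706, -0.002]
wrist_force: [-0.3, 0.4, 0.4]
opening: 29.9
gripper_force: 0.0
```

Emit:
step_arm(
  commands=[
    [[0,0,-0.05,0,0,0,0.35],[0,0,-0.12,0,0,0,0.85],[0,0,-0.12,0,0,0,0.85],[0,0,-0.12,0,0,0,0.85]],
  ],
)

```text
t: 14.7
tcp_pos: [590.0, -296.9, 94.2]
ee_rot: [-0.001, 0.708, -0.706, 0.002]
wrist_force: [-0.4, -0.4, 0.7]
opening: 71.7
gripper_force: 0.0
```

```bash
python3 -c "
from h import *
plan((588,-297,92,270),(529,-247,92,240),(470,-198,92,210),(410,-148,80,180),(410,-148,11,180))"
```

```text
t 14.7 p [ 590.  -296.9   94.2] q [-0.001  0.708 -0.706  0.002] op 71.7 F [-0.4 -0.4  0.7] g 0.0
(588, -297, 92, 270) [0.0002 0.004  0.0045] rot [-0.001  -0.0005  0.0008] mm 3
(529, -247, 92, 240) [-0.1    0.118  0.   ] rot [0.     0.     0.1667] mm 77
(470, -198, 92, 210) [-0.0259  0.1512  0.    ] rot [0.     0.     0.1667] mm 77
(410, -148, 80, 180) [0.0539 0.1466 0.024 ] rot [0.     0.     0.1667] mm 79
(410, -148, 11, 180) [0.    0.    0.138] rot [0. 0. 0.] mm 69
```

Emit:
step_arm(
  commands=[
    [[-0.1,0.118,0,0,0,0.1667,0.85],[-0.1,0.118,0,0,0,0.1667,0.85],[-0.1,0.118,0,0,0,0.1667,0.85],[-0.1,0.118,0,0,0,0.1667,0.85],[-0.1,0.118,0,0,0,0.1667,0.85]],
  ],
)

```text
t: 15.2
tcp_pos: [529.3, -246.1, 91.4]
ee_rot: [-0.0, -0.501, 0.865, 0.001]
wrist_force: [-1.1, -0.7, -0.8]
opening: 72.4
gripper_force: 0.0
```

Emit:
step_arm(
  commands=[
    [[-0.0259,0.1512,0,0,0,0.1667,0.85],[-0.0259,0.1512,0,0,0,0.1667,0.85],[-0.0259,0.1512,0,0,0,0.1667,0.85],[-0.0259,0.1512,0,0,0,0.1667,0.85],[-0.0259,0.1512,0,0,0,0.1667,0.85]],
  ],
)

```text
t: 15.7
tcp_pos: [470.5, -197.5, 91.6]
ee_rot: [-0.0, -0.261, 0.965, 0.0]
wrist_force: [0.1, 1.3, -0.2]
opening: 72.6
gripper_force: 0.0
```

Emit:
step_arm(
  commands=[
    [[0.0539,0.1466,0.024,0,0,0.1667,0.85],[0.0539,0.1466,0.024,0,0,0.1667,0.85],[0.0539,0.1466,0.024,0,0,0.1667,0.85],[0.0539,0.1466,0.024,0,0,0.1667,0.85],[0.0539,0.1466,0.024,0,0,0.1667,0.85]],
  ],
)

```text
t: 16.2
tcp_pos: [410.6, -147.7, 79.8]
ee_rot: [-0.0, -0.003, 1.0, 0.0]
wrist_force: [-0.3, -0.0, -0.1]
opening: 72.5
gripper_force: 0.0
```

Emit:
step_arm(
  commands=[
    [[0,0,0,0,0,0,0.85],[0,0,0,0,0,0,0.85]],
  ],
)

```text
t: 16.4
tcp_pos: [410.8, -147.9, 79.9]
ee_rot: [-0.0, -0.002, 1.0, 0.0]
wrist_force: [0.1, -0.1, 0.7]
opening: 72.7
gripper_force: 0.0
```

```bash
python3 -c "
from h import *
plan((410,-148,80,180),(410,-148,11,180))"
```

```text
t 16.4 p [ 410.8 -147.9   79.9] q [-0.    -0.002  1.     0.   ] op 72.7 F [ 0.1 -0.1  0.7] g 0.0
(410, -148, 80, 180) [ 0.0017 -0.0001 -0.0003] rot [ 0.     -0.0001  0.0014] mm 1
(410, -148, 11, 180) [0.    0.    0.138] rot [0. 0. 0.] mm 69
```

Emit:
step_arm(
  commands=[
    [[0.001,0,0.06,0,0,0,0.85],[0.001,0,0.1,0,0,0,0.85],[0.001,0,0.12,0,0,0,0.85],[0.001,0,0.138,0,0,0,0.85],[0.001,0,0.138,0,0,0,0.85]],
  ],
)

```text
t: 16.9
tcp_pos: [409.8, -147.7, 10.3]
ee_rot: [-0.001, -0.001, 1.0, 0.0]
wrist_force: [0.4, -0.6, -0.1]
opening: 72.7
gripper_force: 0.0
```

Emit:
step_arm(
  commands=[
    [[0,0,0,0,0,0,0.5],[0,0,0,0,0,0,0.5],[0,0,0,0,0,0,0.4],[0,0,0,0,0,0,0.3],[0,0,0,0,0,0,0.3]],
  ],
  squeeze=50,
)

```text
t: 17.4
tcp_pos: [410.9, -147.9, 12.4]
ee_rot: [0.001, -0.001, 1.0, -0.0]
wrist_force: [-0.8, 1.3, 4.7]
opening: 49.5
gripper_force: 50.8
```

Emit:
step_arm(
  commands=[
    [[0,0,-0.01,0,0,0,0.3],[0,0,-0.04,0,0,0,0.3],[0,0,-0.09,0,0,0,0.3],[0,0,-0.16,0,0,0,0.3],[0,0,-0.16,0,0,0,0.3]],
  ],
)

```text
t: 17.9
tcp_pos: [413.0, -148.8, 95.8]
ee_rot: [0.004, -0.001, 1.0, -0.001]
wrist_force: [0.4, -0.8, -2.1]
opening: 49.9
gripper_force: 52.2
```

```bash
python3 -c "
from h import *
im=manip.snapshot('side'); x,y=map(int,proj('side',[[410,-148,60]])[0]); cv2.imwrite('pics/s5.png',cv2.resize(im[max(0,y-60):y+60,x-70:x+70,::-1],None,fx=4,fy=4))
plan((410,-148,91,180),(480,-10,91,180),(545,127,91,180),(611,265,80,180))"
```

```text
t 17.95 p [ 412.1 -148.5   93.7] q [ 0.002 -0.001  1.    -0.001] op 49.7 F [-0.1 -0.7 -2.7] g 52.2
(410, -148, 91, 180) [0.0042 0.001  0.0053] rot [-0.0006  0.0016  0.0007] mm 3
(480, -10, 91, 180) [-0.14   0.276  0.   ] rot [0. 0. 0.] mm 155
(545, 127, 91, 180) [-0.13   0.274  0.   ] rot [0. 0. 0.] mm 152
(611, 265, 80, 180) [-0.132  0.276  0.022] rot [0. 0. 0.] mm 153
```

View pics/s5.png

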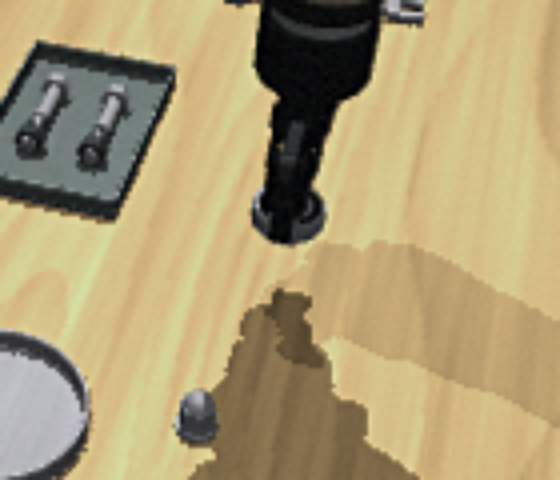

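The bearing is held level at crop (290,215), and both bolts lie parallel and flat in the tray ((40,115), (103,125)). Next, carry the bearing to the square tray.

Emit:
step_arm(
  commands=[
    [[-0.14,0.276,0,0,0,0,0.3],[-0.14,0.276,0,0,0,0,0.3],[-0.14,0.276,0,0,0,0,0.3],[-0.14,0.276,0,0,0,0,0.3],[-0.14,0.276,0,0,0,0,0.3]],
  ],
)

```text
t: 18.45
tcp_pos: [479.7, -8.4, 89.9]
ee_rot: [-0.001, -0.003, 1.0, -0.0]
wrist_force: [0.4, -0.4, -1.8]
opening: 49.9
gripper_force: 52.4
```

Emit:
step_arm(
  commands=[
    [[-0.13,0.274,0,0,0,0,0.3],[-0.13,0.274,0,0,0,0,0.3],[-0.13,0.274,0,0,0,0,0.3],[-0.13,0.274,0,0,0,0,0.3],[-0.13,0.274,0,0,0,0,0.3]],
  ],
)

```text
t: 18.95
tcp_pos: [544.1, 127.1, 89.9]
ee_rot: [-0.001, -0.001, 1.0, -0.001]
wrist_force: [0.2, -0.1, -1.5]
opening: 49.7
gripper_force: 52.6
```

Emit:
step_arm(
  commands=[
    [[-0.132,0.276,0.022,0,0,0,0.3],[-0.132,0.276,0.022,0,0,0,0.3],[-0.132,0.276,0.022,0,0,0,0.3],[-0.132,0.276,0.022,0,0,0,0.3],[-0.132,0.276,0.022,0,0,0,0.3]],
  ],
)

```text
t: 19.45
tcp_pos: [609.9, 264.3, 78.8]
ee_rot: [-0.001, -0.001, 1.0, -0.001]
wrist_force: [-0.5, -0.2, -1.9]
opening: 49.9
gripper_force: 52.8
```

```bash
python3 -c "
from h import *
plan((611,265,80,180),(611,265,16,180))"
```

```text
t 19.45 p [609.9 264.3  78.8] q [-0.001 -0.001  1.    -0.001] op 49.9 F [-0.5 -0.2 -1.9] g 52.8
(611, 265, 80, 180) [-0.0022  0.0015 -0.0024] rot [-0.0005 -0.0007  0.0005] mm 2
(611, 265, 16, 180) [0.    0.    0.128] rot [0. 0. 0.] mm 64
```

Emit:
step_arm(
  commands=[
    [[0,0,0.06,0,0,0,0.3],[0,0,0.1,0,0,0,0.3],[0,0,0.118,0,0,0,0.3],[0,0,0.128,0,0,0,0.3],[0,0,0.128,0,0,0,0.3]],
  ],
)

```text
t: 19.95
tcp_pos: [610.1, 263.9, 17.1]
ee_rot: [0.0, -0.0, 1.0, -0.0]
wrist_force: [-0.1, 0.8, -1.8]
opening: 49.7
gripper_force: 52.8
```

Emit:
step_arm(
  commands=[
    [[0,0,0,0,0,0,0.3],[0,0,0,0,0,0,0.78],[0,0,0,0,0,0,0.78],[0,0,0,0,0,0,0.78],[0,0,-0.03,0,0,0,0.78]],
  ],
)

```text
t: 20.45
tcp_pos: [608.9, 265.2, 29.4]
ee_rot: [-0.002, -0.001, 1.0, -0.001]
wrist_force: [-1.1, -1.0, 0.2]
opening: 66.5
gripper_force: 0.0
```

Emit:
step_arm(
  commands=[
    [[0,0,-0.05,0,0,0,0.78],[0,0,-0.14,0,0,0,0.6],[0,0,-0.14,0,0,0,0.6],[0,0,-0.14,0,0,0,0.6]],
  ],
)

```text
t: 20.85
tcp_pos: [611.5, 266.3, 103.7]
ee_rot: [0.002, -0.001, 1.0, 0.001]
wrist_force: [0.6, 0.3, -0.9]
opening: 51.3
gripper_force: 0.0
```

```bash
python3 -c "
from h import *
plan((611,265,101,180),(486,278,101,180),(362,290,85,180),(362,290,18,180))"
```

```text
t 20.85 p [611.5 266.3 103.7] q [ 0.002 -0.001  1.     0.001] op 51.3 F [ 0.6  0.3 -0.9] g 0.0
(611, 265, 101, 180) [ 0.001  -0.0025  0.0055] rot [0.0006 0.0013 0.0007] mm 3
(486, 278, 101, 180) [0.25  0.026 0.   ] rot [0. 0. 0.] mm 126
(362, 290, 85, 180) [0.248 0.024 0.032] rot [0. 0. 0.] mm 126
(362, 290, 18, 180) [0.    0.    0.134] rot [0. 0. 0.] mm 67
```

Emit:
step_arm(
  commands=[
    [[0.25,0.026,0,0,0,0,0.6],[0.25,0.026,0,0,0,0,0.6],[0.25,0.026,0,0,0,0,0.6],[0.25,0.026,0,0,0,0,0.6],[0.25,0.026,0,0,0,0,0.6]],
  ],
)

```text
t: 21.35
tcp_pos: [484.8, 278.4, 100.7]
ee_rot: [-0.0, -0.002, 1.0, -0.0]
wrist_force: [0.1, -1.0, -0.0]
opening: 51.3
gripper_force: 0.0
```

Emit:
step_arm(
  commands=[
    [[0.248,0.024,0.032,0,0,0,0.6],[0.248,0.024,0.032,0,0,0,0.6],[0.248,0.024,0.032,0,0,0,0.6],[0.248,0.024,0.032,0,0,0,0.6],[0.248,0.024,0.032,0,0,0,0.6]],
  ],
)

```text
t: 21.85
tcp_pos: [362.2, 290.5, 85.1]
ee_rot: [0.0, -0.001, 1.0, 0.0]
wrist_force: [0.3, 1.2, 0.2]
opening: 51.2
gripper_force: 0.0
```

```bash
python3 -c "
from h import *
im=manip.snapshot('side'); x,y=map(int,proj('side',[[362,290,30]])[0]); a=im[y-60:y+60,x-70:x+70]; b=im[270:390,200:340]; cv2.imwrite('pics/s6.png',cv2.resize(np.hstack([a,b])[:,:,::-1],None,fx=2.8,fy=2.8))
plan((362,290,85,180),(362,290,18,180))"
```

```text
Traceback (most recent call last):
ValueError: all the input array dimensions except for the concatenation axis must match exactly, but along dimension 0, the array at index 0 has size 107 and the array at index 1 has size 120
```

```bash
python3 -c "
from h import *
im=manip.snapshot('side'); cv2.imwrite('pics/s7.png',cv2.resize(im[260:400,200:460,::-1],None,fx=3,fy=3))"
```

View pics/s7.png

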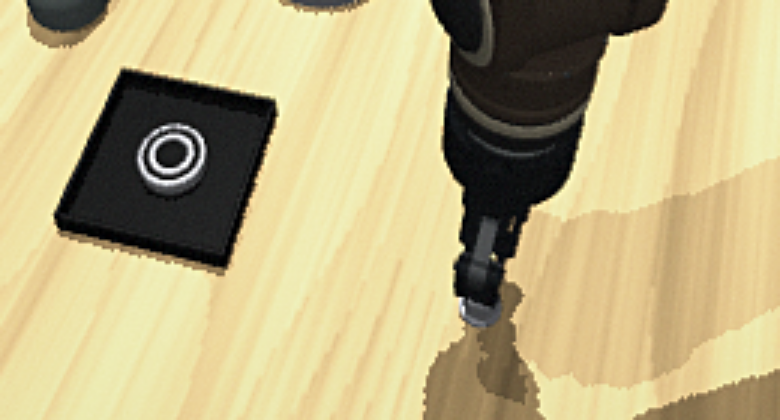

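The bearing lies flat at the middle of the square tray (crop (172,155)); the nut is between the fingers (480,312). Grasping it.

Emit:
step_arm(
  commands=[
    [[0,0,0.06,0,0,0,0.6],[0,0,0.1,0,0,0,0.6],[0,0,0.12,0,0,0,0.6],[0,0,0.134,0,0,0,0.6],[0,0,0.134,0,0,0,0.6]],
  ],
)

```text
t: 22.45
tcp_pos: [361.6, 289.9, 17.5]
ee_rot: [-0.0, -0.001, 1.0, -0.0]
wrist_force: [0.4, -0.0, -0.1]
opening: 51.1
gripper_force: 0.0
```

Emit:
step_arm(
  commands=[
    [[0,0,0,0,0,0,0.4],[0,0,0,0,0,0,0.25],[0,0,0,0,0,0,0.1],[0,0,0,0,0,0,0],[0,0,0,0,0,0,0]],
  ],
  squeeze=40,
)

```text
t: 22.95
tcp_pos: [362.0, 290.7, 19.1]
ee_rot: [0.001, -0.001, 1.0, 0.001]
wrist_force: [0.4, -0.9, 6.0]
opening: 20.7
gripper_force: 39.9
```

Emit:
step_arm(
  commands=[
    [[0,0,0,0,0,0,0],[0,0,-0.02,0,0,0,0],[0,0,-0.07,0,0,0,0],[0,0,-0.15,0,0,0,0],[0,0,-0.15,0,0,0,0]],
  ],
)

```text
t: 23.45
tcp_pos: [363.4, 291.8, 98.1]
ee_rot: [0.003, -0.001, 1.0, 0.002]
wrist_force: [0.9, 0.8, 0.1]
opening: 20.6
gripper_force: 39.3
```

```bash
python3 -c "
from h import *
im=manip.snapshot('side'); cv2.imwrite('pics/s8.png',cv2.resize(im[240:400,290:450,::-1],None,fx=3,fy=3))
plan((362,290,93,180),(441,200,93,180),(520,111,93,180),(600,21,80,180),(600,21,22,180))"
```

```text
t 23.5 p [362.6 291.2  95.8] q [ 0.002 -0.001  1.     0.002] op 21.2 F [-0.8  0.9 -0.7] g 39.3
(362, 290, 93, 180) [ 0.0012 -0.0025  0.0057] rot [0.001  0.0012 0.0007] mm 3
(441, 200, 93, 180) [-0.158 -0.18   0.   ] rot [0. 0. 0.] mm 120
(520, 111, 93, 180) [-0.158 -0.178  0.   ] rot [0. 0. 0.] mm 119
(600, 21, 80, 180) [-0.16  -0.18   0.026] rot [0. 0. 0.] mm 121
(600, 21, 22, 180) [0.    0.    0.116] rot [0. 0. 0.] mm 58
```

View pics/s8.png

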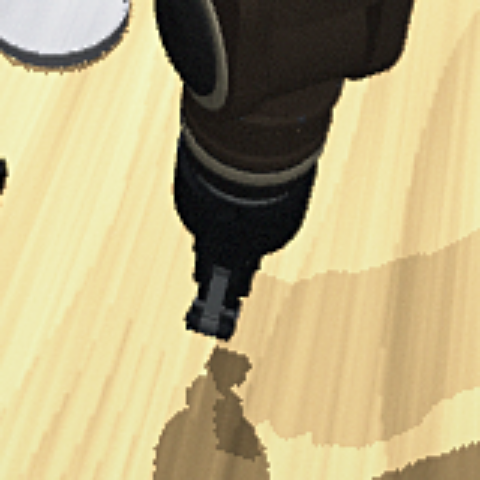

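The nut is hidden behind the near finger, but the 21 mm opening matches its hexagon and nothing is left on the bench.

Emit:
step_arm(
  commands=[
    [[-0.158,-0.18,0,0,0,0,0],[-0.158,-0.18,0,0,0,0,0],[-0.158,-0.18,0,0,0,0,0],[-0.158,-0.18,0,0,0,0,0],[-0.158,-0.18,0,0,0,0,0]],
  ],
)

```text
t: 24.0
tcp_pos: [439.7, 199.8, 92.1]
ee_rot: [-0.001, -0.001, 1.0, -0.0]
wrist_force: [0.3, 0.0, -0.4]
opening: 20.3
gripper_force: 39.4
```

Emit:
step_arm(
  commands=[
    [[-0.158,-0.178,0,0,0,0,0],[-0.158,-0.178,0,0,0,0,0],[-0.158,-0.178,0,0,0,0,0],[-0.158,-0.178,0,0,0,0,0],[-0.158,-0.178,0,0,0,0,0]],
  ],
)

```text
t: 24.5
tcp_pos: [518.6, 112.2, 92.4]
ee_rot: [-0.001, -0.001, 1.0, 0.0]
wrist_force: [-1.0, 0.0, -0.8]
opening: 20.8
gripper_force: 39.5
```

Emit:
step_arm(
  commands=[
    [[-0.16,-0.18,0.026,0,0,0,0],[-0.16,-0.18,0.026,0,0,0,0],[-0.16,-0.18,0.026,0,0,0,0],[-0.16,-0.18,0.026,0,0,0,0],[-0.16,-0.18,0.026,0,0,0,0]],
  ],
)

```text
t: 25.0
tcp_pos: [598.8, 22.9, 79.6]
ee_rot: [-0.001, -0.002, 1.0, 0.0]
wrist_force: [-0.4, 0.6, -0.5]
opening: 21.1
gripper_force: 39.5
```

Emit:
step_arm(
  commands=[
    [[0,0,0,0,0,0,0],[0,0,0.06,0,0,0,0],[0,0,0.1,0,0,0,0],[0,0,0.116,0,0,0,0],[0,0,0.116,0,0,0,0]],
  ],
)

```text
t: 25.5
tcp_pos: [598.8, 22.9, 22.7]
ee_rot: [-0.0, -0.002, 1.0, 0.0]
wrist_force: [0.1, 0.3, -0.4]
opening: 20.6
gripper_force: 39.6
```

```bash
python3 -c "
from h import *
im=manip.snapshot('side'); x,y=map(int,proj('side',[[576,21,30]])[0]); cv2.imwrite('pics/s9.png',cv2.resize(im[y-60:y+50,x-60:x+60,::-1],None,fx=4,fy=4))
plan((600,21,22,180))"
```

```text
t 25.55 p [599.3  22.8  22.9] q [ 0.    -0.002  1.     0.   ] op 21.2 F [0.3 0.2 0.7] g 39.6
(600, 21, 22, 180) [-0.0014 -0.0036  0.0017] rot [0.0001 0.0001 0.0012] mm 2
```

View pics/s9.png

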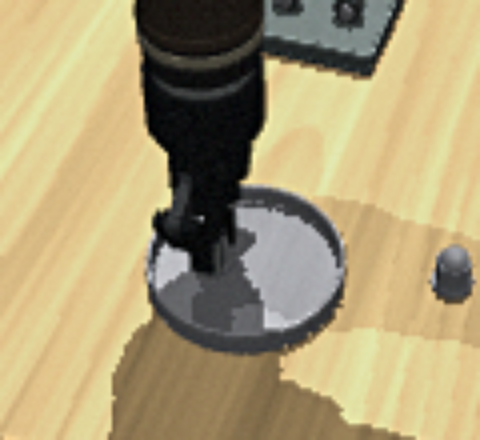

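The fingers are inside the dish (crop (215,260)), clear of the rim. Releasing, then on to the second nut (452,272).

Emit:
step_arm(
  commands=[
    [[0,0,0.001,0,0,0,0],[0,0,0.001,0,0,0,0.5],[0,0,0.001,0,0,0,0.5],[0,0,0.001,0,0,0,0.5],[0,0,-0.04,0,0,0,0.5]],
  ],
)

```text
t: 26.05
tcp_pos: [597.9, 21.5, 39.5]
ee_rot: [-0.003, -0.001, 1.0, -0.0]
wrist_force: [-0.6, 0.2, 0.3]
opening: 43.0
gripper_force: 0.0
```

Emit:
step_arm(
  commands=[
    [[0,0,-0.05,0,0,0,0.5],[0,0,-0.12,0,0,0,0.6],[0,0,-0.12,0,0,0,0.6],[0,0,-0.12,0,0,0,0.6]],
  ],
)

```text
t: 26.45
tcp_pos: [600.6, 21.6, 102.9]
ee_rot: [0.001, -0.001, 1.0, 0.0]
wrist_force: [-1.1, 0.5, 1.0]
opening: 51.2
gripper_force: 0.0
```

```bash
python3 -c "
from h import *
plan((438,-16,85,180),(438,-16,18,180))"
```

```text
t 26.45 p [600.6  21.6 102.9] q [ 0.001 -0.001  1.     0.   ] op 51.2 F [-1.1  0.5  1. ] g 0.0
(438, -16, 85, 180) [ 0.3253 -0.0745  0.035 ] rot [0.     0.0007 0.0007] mm 168
(438, -16, 18, 180) [0.    0.    0.134] rot [0. 0. 0.] mm 67
```

Emit:
step_arm(
  commands=[
    [[0.3253,-0.0745,0.035,0,0,0,0.6],[0.3253,-0.0745,0.035,0,0,0,0.6],[0.3253,-0.0745,0.035,0,0,0,0.6],[0.3253,-0.0745,0.035,0,0,0,0.6],[0.3253,-0.0745,0.035,0,0,0,0.6]],
  ],
)

```text
t: 26.95
tcp_pos: [433.5, -16.3, 82.8]
ee_rot: [-0.002, -0.001, 1.0, 0.0]
wrist_force: [0.3, 0.1, 0.4]
opening: 51.0
gripper_force: 0.0
```

Emit:
step_arm(
  commands=[
    [[0,0,0,0,0,0,0.6],[0,0,0,0,0,0,0.6]],
  ],
)

```text
t: 27.15
tcp_pos: [438.5, -15.8, 84.4]
ee_rot: [0.0, -0.001, 1.0, 0.0]
wrist_force: [0.3, 0.0, 0.1]
opening: 51.2
gripper_force: 0.0
```

```bash
python3 -c "
from h import *
im=manip.snapshot('side'); cv2.imwrite('pics/s10.png',cv2.resize(im[190:290,270:410,::-1],None,fx=4,fy=4))
plan((438,-16,85,180),(438,-16,18,180))"
```

```text
t 27.2 p [438.5 -15.8  84.4] q [ 0.    -0.001  1.     0.   ] op 51.2 F [-0.   0.9  0.1] g 0.0
(438, -16, 85, 180) [ 0.001  -0.0004 -0.0013] rot [0.     0.0001 0.0008] mm 1
(438, -16, 18, 180) [0.    0.    0.134] rot [0. 0. 0.] mm 67
```

View pics/s10.png

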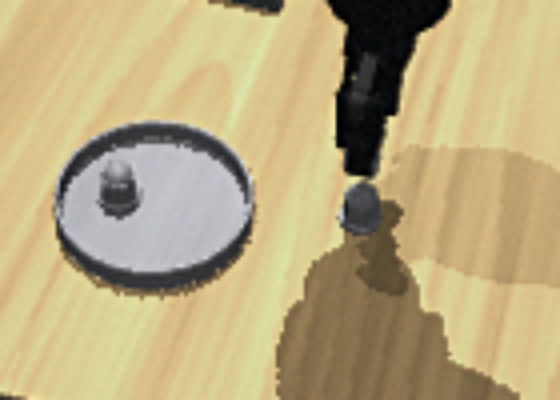

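Nut 1 stands upright in the dish (crop (120,188)); nut 2 (360,208) is under the gripper. Grasping it.

Emit:
step_arm(
  commands=[
    [[0.001,0,0.06,0,0,0,0.6],[0.001,0,0.1,0,0,0,0.6],[0.001,0,0.12,0,0,0,0.6],[0.001,0,0.133,0,0,0,0.6],[0.001,0,0.133,0,0,0,0.6]],
  ],
)

```text
t: 27.7
tcp_pos: [436.9, -15.9, 17.5]
ee_rot: [-0.001, -0.001, 1.0, 0.0]
wrist_force: [0.2, -0.3, 0.6]
opening: 51.0
gripper_force: 0.0
```

Emit:
step_arm(
  commands=[
    [[0,0,0,0,0,0,0.4],[0,0,0,0,0,0,0.25],[0,0,0,0,0,0,0.1],[0,0,0,0,0,0,0],[0,0,0,0,0,0,0]],
  ],
)

```text
t: 28.2
tcp_pos: [437.7, -16.0, 19.0]
ee_rot: [0.001, -0.001, 1.0, 0.0]
wrist_force: [0.1, 0.3, 6.3]
opening: 21.1
gripper_force: 39.8
```

Emit:
step_arm(
  commands=[
    [[0,0,0,0,0,0,0],[0,0,-0.02,0,0,0,0],[0,0,-0.07,0,0,0,0],[0,0,-0.15,0,0,0,0],[0,0,-0.15,0,0,0,0]],
  ],
)

```text
t: 28.7
tcp_pos: [439.5, -16.1, 98.0]
ee_rot: [0.004, -0.001, 1.0, -0.0]
wrist_force: [0.7, 0.1, -0.0]
opening: 21.2
gripper_force: 39.3
```

Emit:
step_arm(
  commands=[
    [[0,0,0,0,0,0,0],[0,0,0,0,0,0,0]],
  ],
)

```text
t: 28.9
tcp_pos: [436.1, -15.9, 92.3]
ee_rot: [-0.001, -0.001, 1.0, 0.0]
wrist_force: [-0.3, 0.5, -0.6]
opening: 21.1
gripper_force: 39.2
```

```bash
python3 -c "
from h import *
plan((550,21,93,180),(550,21,22,180))"
```

```text
t 28.9 p [436.1 -15.9  92.3] q [-0.001 -0.001  1.     0.   ] op 21.1 F [-0.3  0.5 -0.6] g 39.2
(550, 21, 93, 180) [-0.228   0.0734 -0.0017] rot [ 0.     -0.0004  0.0007] mm 120
(550, 21, 22, 180) [0.    0.    0.142] rot [0. 0. 0.] mm 71
```

Emit:
step_arm(
  commands=[
    [[-0.226,0.0734,0,0,0,0,0],[-0.226,0.0734,0,0,0,0,0],[-0.226,0.0734,0,0,0,0,0],[-0.226,0.0734,0,0,0,0,0],[-0.226,0.0734,0,0,0,0,0]],
  ],
)

```text
t: 29.4
tcp_pos: [548.2, 20.9, 91.3]
ee_rot: [-0.002, -0.001, 1.0, -0.0]
wrist_force: [-0.6, -0.2, -1.7]
opening: 20.8
gripper_force: 39.3
```

Emit:
step_arm(
  commands=[
    [[0,0,0,0,0,0,0],[0,0,0.06,0,0,0,0],[0,0,0.12,0,0,0,0],[0,0,0.142,0,0,0,0],[0,0,0.142,0,0,0,0]],
  ],
)

```text
t: 29.9
tcp_pos: [548.2, 20.5, 22.0]
ee_rot: [-0.001, -0.001, 1.0, -0.0]
wrist_force: [0.1, 0.5, -0.8]
opening: 20.9
gripper_force: 40.7
```

Emit:
step_arm(
  commands=[
    [[0,0,0,0,0,0,0],[0,0,0,0,0,0,0.5],[0,0,0,0,0,0,0.5],[0,0,0,0,0,0,0.5],[0,0,-0.04,0,0,0,0.5]],
  ],
)

```text
t: 30.4
tcp_pos: [547.8, 20.9, 39.9]
ee_rot: [-0.002, -0.001, 1.0, -0.0]
wrist_force: [-0.5, -0.2, -0.1]
opening: 42.9
gripper_force: 0.0
```

Emit:
step_arm(
  commands=[
    [[0,0,-0.06,0,0,0,0.5],[0,0,-0.16,0,0,0,0.5],[0.2,0,-0.2,0,0,0,0.5],[0.4,0,-0.2,0,0,0,0.5],[0.4,0,-0.2,0,0,0,0.5]],
  ],
)

```text
t: 30.9
tcp_pos: [399.7, 20.6, 139.1]
ee_rot: [0.0, -0.001, 1.0, 0.0]
wrist_force: [-0.1, -1.0, 1.2]
opening: 42.7
gripper_force: 0.0
```

Emit:
step_arm(
  commands=[
    [[0.15,0,-0.1,0,0,0,0.5],[0.15,0,-0.1,0,0,0,0.5],[0.15,0,-0.1,0,0,0,0.5],[0.15,0,-0.1,0,0,0,0.5],[0.15,0,-0.1,0,0,0,0.5]],
  ],
)

```text
t: 31.4
tcp_pos: [326.4, 20.5, 188.1]
ee_rot: [-0.0, -0.001, 1.0, -0.0]
wrist_force: [0.0, 0.6, -0.6]
opening: 42.1
gripper_force: 0.0
```

```bash
python3 -c "
from h import *
plan()
im=manip.snapshot('side'); a=cv2.resize(im[120:360,210:430,::-1],None,fx=2.4,fy=2.4); cv2.imwrite('pics/s11.png',a)
manip.snapshot('top')
for k,z in {'bolt_a':14,'nut_a':17,'bearing':12}.items():
    for d in manip.silhouettes('top',k)[:3]:
        v,u=np.nonzero(d['pixels']); print(k,round(d['confidence'],2),back('top',(u.mean(),v.mean()),z).round())
"
```

```text
t 31.4 p [326.4  20.5 188.1] q [-0.    -0.001  1.    -0.   ] op 42.1 F [ 0.   0.6 -0.6] g 0.0
bolt_a 0.77 [ 643. -294.   14.]
bolt_a 0.63 [ 589. -297.   14.]
nut_a 0.56 [550.  17.  17.]
bearing 0.72 [610. 261.  12.]
```

View pics/s11.png

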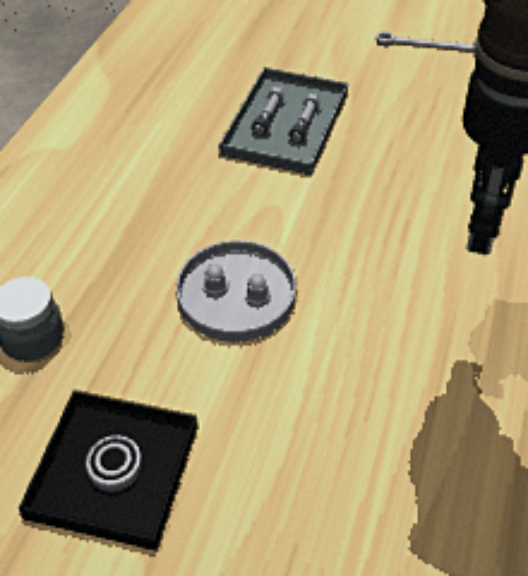

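The two bolts lie parallel in the oblong tray ((268,110), (304,117)), both nuts stand in the dish ((214,278), (258,290)), and the bearing is flat in the square tray (113,460). All measured centres are within tolerance, and the arm is clear.

```bash
python3 -c "
from plant import manip
print(manip.sign_off())"
```

```text
the job is handed in; nothing more can be done
None
```

I sorted all five parts into their trays and handed the job in at about 31 s of the allowed 102 s: both bolts flat, both nuts upright, the bearing flat, and the spanner and grease tin not touched; `sign_off` gave no verdict.

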